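# Vent the sample bottle: cap down, back a quarter turn, hold

## Task

Lift the teal dust cover off the bottle and stand it upright on the dark mat. Then screw the bottle's lilac cap down (clockwise) until it bottoms out, and from there back it off a quarter turn so that the bottle can vent. Finish while still gripping the cap there, without letting go, and leave the other glassware and racks where they are.

Things in the scene. Friction and masses are not known exactly. Their poses are not given: they have to be found in the camera images.
- station: Aluminium plate 120 x 120 x 12 mm, fixed to the table, with a cream bottle 76 mm in diameter clamped at its centre. Origin: centre of the plate's underside on the table; z up. The bottle's flat shoulder is 80 mm above the origin; its 30 mm neck rises on the same vertical axis. A black mark on the shoulder points to the station's -x.
- cap: Ribbed lilac screw cap, 40 mm in diameter, 30 mm tall, already started on its thread, at first hidden under the cover. Origin: its centre, half-way up, on the bottle's axis, 107 mm above the station's origin when bottomed out; it rises 4 mm a turn and cannot come off. Its underside is 12 mm above the shoulder. A white stripe on top and side points to the cap's -x. Thread drag 0.06 N m.
- cap_turn (a joint): Turn of the cap in rad: 0 = bottomed out (hard stop, white stripe in line with the black mark), growing as it unscrews, counter-clockwise from above. It starts 1.7 to 3.0 rad from the stop; a quarter turn off the stop is 1.57. It can be turned to 3.6 and stays where it is left.
- cover_knob (a point): Middle of the black knob (22 mm in diameter, 26 mm tall) on the dust cover, to lift it by: on the cover's axis (z up), 75 mm above its lower rim, 17 mm above its flat top, 13 mm below the knob's top.
- cover: The dust cover: a loose teal cup, mouth down, 62 mm in outer and 56 mm in inner diameter, 58 mm tall without the knob, about 0.09 kg. It stands at first on the bottle's shoulder, over the cap: raise it 60 mm to clear the cap. Origin: centre of its lower rim, z up.
- mat: Dark square mat 130 x 130 x 4 mm with a pale ring at its centre, fixed on the table: the cover's parking place. Origin: centre of its underside on the table, z up.
- rack: White rack 100 x 140 mm, 87 mm tall overall, full of lilac-capped tubes; leave alone. Origin: centre of its underside.
- reagent: Amber jar with a blue cap, 54 mm in diameter, 100 mm tall; leave alone. Origin: centre of its underside.
- stand: One lilac-capped tube in a round steel stand, 48 mm in diameter, 94 mm tall; leave alone. Origin: centre of its underside.
- beaker: White beaker 66 mm in diameter, 85 mm tall, with a steel rod in it reaching 134 mm; leave alone. Origin: centre of its underside.
Mind the look-alikes: they are no part of the job. Leave any purple or yellow look-alike of the cover alone.

How it is judged:
On the way, in this order (a step that is already met when the one before it is completed fails the run):
1. the dust cover stands upright on the mat, let go (horizontal distance between cover_knob and mat below 0.05 m and height (world z) of cover_knob between 0.069 and 0.086 m and angle between cover_knob's own z axis and vertical below 0.1 rad and contact force between the fingers and cover below 0.2 N and linear speed of cover below 0.03 m/s), for 0.2 s.
2. the cap is screwed down until it bottoms out (value of joint cap_turn below 0.07 rad), for 0.1 s.
At the end, for the whole second after the job is handed in: The cap is a quarter turn (1.57 rad, within 0.26) off its stop and still gripped by the fingers (over 4 N, grasp point within 35 mm of the cap's centre); the dust cover stands upright at rest on the mat, within 50 mm of its centre and released; the other things are within 30 mm of where they were (all of step 1 and value of joint cap_turn between 1.311 and 1.831 rad and contact force between the fingers and cap above 4 N and distance between the grasp point and cap below 0.035 m and distance of each of rack, reagent, stand, beaker from where it was at the start of the episode below 0.03 m); the arm keeps its last pose, push and grip.
It fails at once if the rack of lilac-capped tubes is pushed away or knocked over (distance of rack from where it was at the start of the episode above 0.03 m or angle between rack's own z axis and vertical above 0.35 rad).
It fails at once if the blue-capped jar is pushed away or knocked over (distance of reagent from where it was at the start of the episode above 0.03 m or angle between reagent's own z axis and vertical above 0.35 rad).
It fails at once if the single tube in its stand is pushed away or knocked over (distance of stand from where it was at the start of the episode above 0.03 m or angle between stand's own z axis and vertical above 0.35 rad).
It fails at once if the beaker is pushed away or knocked over (distance of beaker from where it was at the start of the episode above 0.03 m or angle between beaker's own z axis and vertical above 0.35 rad).
It also fails if it takes over 58 s, if anything falls off the work surface, if the arm or the gripper's body presses on something with over 40 N, if the wrist force passes 120 N, or if a joint passes its speed limit or range.

## Robot

A 6-joint arm with a two-finger parallel gripper is mounted at the origin on the work surface. World frame = base frame: x ahead of the robot, y to its left, z up, the work surface at z = 0. Lengths are in m, angles in rad, forces in N, time in s.
With the tool pointing down it reaches from about 0.25 to 0.8 m from the base axis. Payload 3.9 kg.
Tool frame: the origin (TCP) lies between the finger pads; the fingertips stand 25 mm ahead of it and the grasp point (between the pads) lies 6 mm ahead of it (ctrl.finger_overhang is the distance from the TCP to the fingertips, in m); z points along the fingers, x is the direction in which the jaws open and shut, and the axes are right-handed (so a half turn about z gives the same grasp; the last joint's range is limited). The gripper opens to 85 mm and grips with 20 to 120 N. Pads are 22 mm wide; open, the fingers measure 114 mm over their backs; the gripper's body (76 mm by 85 mm) begins 54 mm behind the grasp point. The pads swing forward as they close: fully open they stand 13 mm farther back than shut.
Start: joints at [1.255, 0.26, -0.138, 1.173, 0, 1.571], TCP at [0.163, 0.499, 0.256] pointing down, gripper open.
Joint ranges: [-2.78, 2.78], [-0.83, 1.72], [-1.28, 1.37], [-1.9, 2.12], [-1.57, 1.48], [-3.14, 3.14]. Speed limits (rad/s): [2.57, 2.57, 3.14, 3.14, 3.14, 3.14].

## Interface

Orientations are given as a rotation vector (axis times angle).
In Python, from plant import ctrl, viewer gives the robot as it stands.
- The arm moves only by the tool drive_tool, never from a script. Its argument "commands" is a list of rows, each an object of numbers: "x", "y", "z": the shift along the world's x, y, z in m; "turn": the turn about the world's z in units of 5 degrees (1.0 is 5 degrees). A call has exactly 5 rows; each row shifts and turns the pose as measured when the row begins; what a row does not reach is not made up. A row lasts 1/8 s, in which the tool goes at most 62.5 mm and 10.7 degrees, less where a joint would pass 70% of its speed; a pose out of reach is approached as far as the arm can. A call is refused whole if a number of a shift passes 0.0625 or a number of a turn 1, either way. A call with a gripper value outside its range is refused whole. "hand" is the opening, from 0 (shut) to 1 (fully open), set as the call begins (left out, the last holds). The fingers move at their own pace and stop on an object; "squeeze" is the grip in N (left out, the last holds). Time passes only in rows, so rows that do not move let the fingers close, or fill a call up. It gives the time, the measured TCP pose, the force and the opening at its end, in the units of the state.
- ctrl.get_obs(): the state, without advancing time (a new reading comes with each control period).
- viewer.get_image(name): name is "scene" or "side" or "wrist"; returns a dict with "pixels" (480x640x3 uint8, blue, green, red), "vfov" (degrees; the focal length in pixels is half the picture's height over the tangent of half this angle, whatever the lens; pixels are square), "cx", "cy" (the principal point, pixels), "world_from_camera" (4x4, takes a point from camera to world coordinates); the wrist camera has in their place "T_tool_cam" (4x4, takes a point from camera to tool coordinates, whose origin is the TCP and whose axes are the tool frame's). Camera axes: x right, y up, looking along -z (the intrinsics and any distortion apply to the point x, -y, -z); pixel columns grow to the right and rows downward; lengths in m; the calibration is good to about 2 mm. A picture is of the moment at which its call begins: read the wrist's pose just before it. There is no depth.
- ctrl.job_done(): hands the job in, once; it reports no verdict.
The state is a dict: "time": time; "joint_pos": joint angles; "dq": joint speeds; "joint_torque": joint torques, N m; "ee_pos": TCP position; "tcp_rot": TCP orientation; "contact_force": force on the tool from outside, world axes, zero at the start; "wrist_torque": the same for the moment, N m; "grip_width": finger opening in m.
Only numpy, scipy, OpenCV 4.12 (cv2) and the standard library are available. Lean on these libraries where they do the work, as an engineer would, in place of code of your own. Each camera call takes 0.05 s, during which the arm holds its last target.

## Working session

There is one attempt and no reset: what is moved stays moved. The work goes in short steps, Python scripts to look and compute and a tool call to move; the robot and the scene stay as the last step left them, time stands still between calls to the robot, and variables do not carry over. Pictures are saved under pics/ and viewed, and the job is handed in when it is done.

Besides the shell and the picture viewer there is one more tool, called by a JSON object that holds its "api" and its "payload". drive_tool: Moves the arm, as the interface text tells. Its arguments: {"type":"object","properties":{"commands":{"type":"array","items":{"type":"object","properties":{"x":{"type":"number"},"y":{"type":"number"},"z":{"type":"number"},"turn":{"type":"number"}}}},"hand":{"type":"number"},"squeeze":{"type":"number"}},"required":["commands"]}

```bash
ls; mkdir -p pics
python3 - <<'E'
from plant import ctrl, viewer
import cv2
for n in ["scene","side","wrist"]:
    o=ctrl.get_obs()
    im=viewer.get_image(n); cv2.imwrite(f"pics/{n}0.png",im["pixels"])
    print(n,{k:v for k,v in im.items() if k!="pixels"})
print(o); print(ctrl.finger_overhang)
E
```

```text
pics
scene {'vfov': 51.984445092418355, 'cx': 320.7149771814863, 'cy': 246.79685751462458, 'world_from_camera': array([[ 0.59581902, -0.51466191,  0.61654101,  1.09140236],
       [ 0.80294665,  0.39762721, -0.44403747, -0.35509632],
       [-0.01662431,  0.75961551,  0.65015991,  0.67745182],
       [ 0.        ,  0.        ,  0.        ,  1.        ]])}
side {'vfov': 46.78780157485238, 'cx': 328.4253154314611, 'cy': 242.24906686773377, 'world_from_camera': array([[ 0.71503885,  0.50787747, -0.48039558,  0.11308688],
       [-0.69898503,  0.53099856, -0.47902032, -0.44719032],
       [ 0.01180573,  0.67830746,  0.73468335,  0.82015427],
       [ 0.        ,  0.        ,  0.        ,  1.        ]])}
wrist {'vfov': 68.73477853455746, 'cx': 323.8268171228399, 'cy': 244.176628121265, 'T_tool_cam': array([[ 9.99999907e-01, -4.20041524e-04,  1.01850592e-04,
        -2.59360973e-04],
       [-3.71691138e-04, -9.56014564e-01, -2.93318966e-01,
        -7.44504106e-02],
       [ 2.20576795e-04,  2.93318901e-01, -9.56014630e-01,
        -1.18329701e-01],
       [ 0.00000000e+00,  0.00000000e+00,  0.00000000e+00,
         1.00000000e+00]])}
{'time': 0.1, 'joint_pos': array([ 1.25499046e+00,  2.60653267e-01, -1.39251657e-01,  1.17266991e+00,
       -1.70662449e-05,  1.57079415e+00]), 'dq': array([-0.00143149, -0.00070626,  0.00117438,  0.00084707,  0.00023653,
       -0.0001378 ]), 'joint_torque': array([-9.14995726e-04, -4.06507123e+01,  2.54528421e+01,  1.00485006e-02,
       -8.10808683e-05,  2.83236922e-06]), 'ee_pos': array([0.16288672, 0.49850297, 0.25552537]), 'tcp_rot': array([ 2.54226215e+00,  1.84386984e+00, -2.24498994e-03]), 'contact_force': array([ 0.18038794,  0.31565905, -0.25646791]), 'wrist_torque': array([-0.04046486,  0.03781058,  0.00870123]), 'grip_width': 0.08572402199934898}
0.025
```

View pics/scene0.png

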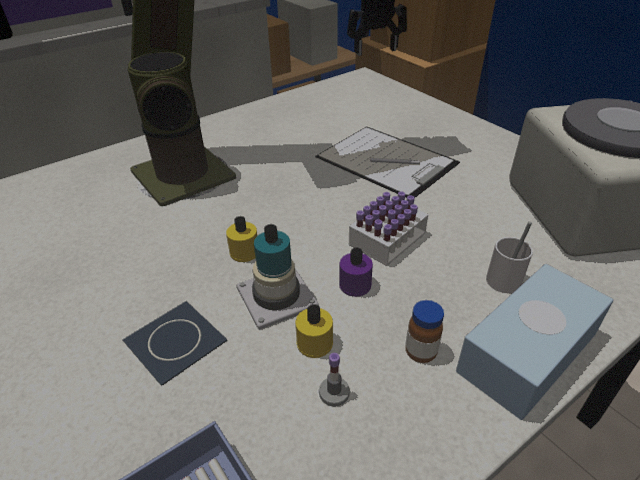

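View pics/side0.png

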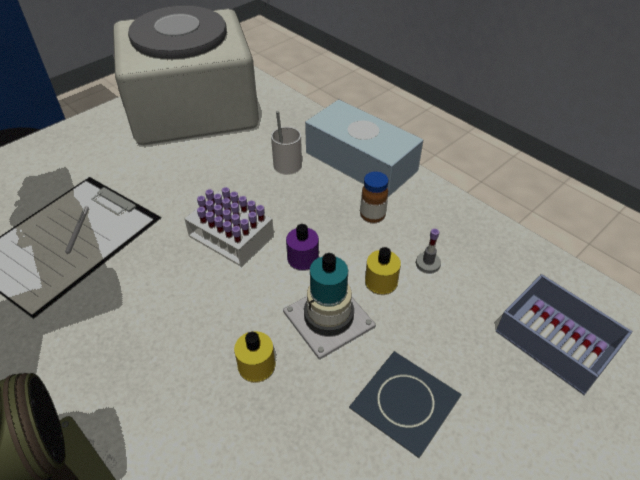

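View pics/wrist0.png

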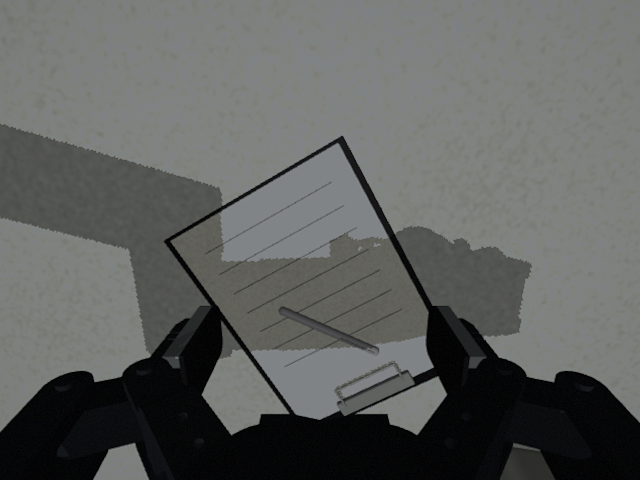

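The scene view shows the teal cover with its knob at (271,233) and the mat ring at (175,340). In the side view the knob is at (329,262) and the ring at (406,400). The look-alikes (one purple, two yellow) stand close around the bottle.

```bash
cat > h.py <<'E'
import numpy as np, cv2
def ray(im,u,v,T=None):
    T=im["world_from_camera"] if T is None else T
    f=240/np.tan(np.radians(im["vfov"])/2)
    d=T[:3,:3]@np.array([(u-im["cx"])/f,-(v-im["cy"])/f,-1.]); return T[:3,3],d/np.linalg.norm(d)
def onz(r,z): o,d=r; return o+d*(z-o[2])/d[2]
def proj(im,P,T=None):
    T=im["world_from_camera"] if T is None else T
    f=240/np.tan(np.radians(im["vfov"])/2)
    p=np.linalg.inv(T)@np.append(P,1); return np.array([im["cx"]+f*p[0]/-p[2],im["cy"]-f*p[1]/-p[2]])
def tri(r1,r2):
    A=np.stack([r1[1],-r2[1]],1); t=np.linalg.lstsq(A,r2[0]-r1[0],rcond=None)[0]
    a=r1[0]+t[0]*r1[1]; b=r2[0]+t[1]*r2[1]; return (a+b)/2,np.linalg.norm(a-b)
def blobs(m,amin=30):
    n,l,s,c=cv2.connectedComponentsWithStats(m.astype(np.uint8)); return [(c[i].round(1),s[i]) for i in range(1,n) if s[i,4]>=amin]
E
python3 - <<'E'
from h import *
from plant import ctrl,viewer
S=viewer.get_image("scene");D=viewer.get_image("side")
for n,im,roi,r2 in (("scene",S,(255,215,290,245),(110,290,240,390)),("side",D,(310,245,350,275),(340,345,470,460))):
    hsv=cv2.cvtColor(im["pixels"],cv2.COLOR_BGR2HSV); H,s,V=cv2.split(hsv)
    m=(V<45); mm=np.zeros_like(m); x0,y0,x1,y1=roi; mm[y0:y1,x0:x1]=m[y0:y1,x0:x1]
    print(n,"knob",[(c,b) for c,b in blobs(mm)])
    t=(H>80)&(H<100)&(s>120); print("teal",[(c,b) for c,b in blobs(t)])
    x0,y0,x1,y1=r2; m=np.zeros_like(t); 
    dark=(V<100); m[y0:y1,x0:x1]=dark[y0:y1,x0:x1]
    cs,_=cv2.findContours(m.astype(np.uint8),cv2.RETR_EXTERNAL,cv2.CHAIN_APPROX_NONE); c=max(cs,key=cv2.contourArea)
    q=cv2.approxPolyDP(c,8,True)[:,0]; print("mat",q.tolist(), [onz(ray(im,*p),.004).round(4).tolist() for p in q])
    print([np.linalg.norm(onz(ray(im,*q[i]),.004)-onz(ray(im,*q[i-1]),.004)).round(4) for i in range(len(q))])
    if len(q)==4: print('c',np.mean([onz(ray(im,*p),.004) for p in q],0))
E
```

```text
scene knob [(array([270.7, 233.5]), array([265, 225,  13,  18, 196], dtype=int32))]
teal [(array([270.8, 243.8]), array([254, 231,  36,  23, 427], dtype=int32))]
mat [[186, 301], [123, 339], [161, 385], [226, 341]] [[0.4238, -0.1884, 0.004], [0.4405, -0.3148, 0.004], [0.5692, -0.2987, 0.004], [0.5536, -0.1737, 0.004]]
[np.float64(0.1307), np.float64(0.1275), np.float64(0.1297), np.float64(0.126)]
c [ 0.49677641 -0.24388624  0.004     ]
side knob [(array([328.5, 262.7]), array([322, 253,  14,  20, 227], dtype=int32))]
teal [(array([328.2, 280.9]), array([ 310,  257,   38,   46, 1313], dtype=int32))]
mat [[394, 351], [349, 407], [418, 457], [460, 394]] [[0.5515, -0.1718, 0.004], [0.4237, -0.1895, 0.004], [0.4405, -0.3155, 0.004], [0.5677, -0.2977, 0.004]]
[np.float64(0.127), np.float64(0.1291), np.float64(0.1271), np.float64(0.1285)]
c [ 0.49585054 -0.24363659  0.004     ]
```

Run:
```python
from h import *
a=cv2.imread("pics/scene0.png")[200:330,200:360]; b=cv2.imread("pics/side0.png")[230:370,230:410]
cv2.imwrite("pics/crop.png",np.hstack([cv2.resize(a,(400,325),interpolation=2),cv2.resize(b,(400,325),interpolation=2)]))
```

```text
(no output)
```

View pics/crop.png

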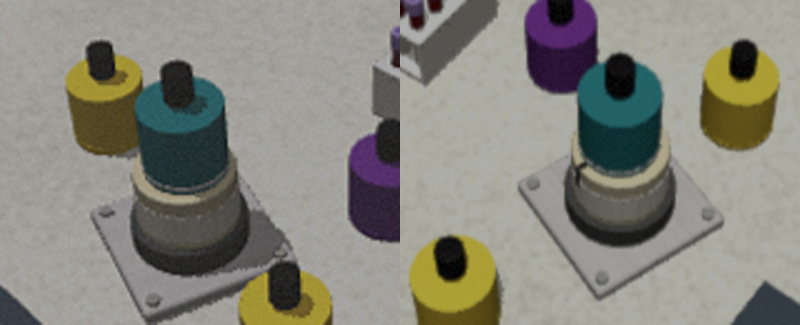

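Run:
```python
from h import *
from plant import ctrl,viewer
S=viewer.get_image("scene");D=viewer.get_image("side")
P,r=tri(ray(S,270.7,233.5),ray(D,328.5,262.7)); print("knob",P,r)
# other items: rough pixels (scene / side), knob tops
for n,a,b in (("y1",(240,224),(253,341)),("y2",(314,315),(384.5,256)),("purple",(357,256),(302,232)),("stand tube top",(334,358),(434,234)),("jar",(428,311),(376,181)),("rodtop",(527,225),(278,113)),("rack c",(388,210),(232,203))):
    P,r=tri(ray(S,*a),ray(D,*b)); print(n,P.round(3),r.round(4), )
# black mark side
px=D["pixels"]; print(D["pixels"].shape)
hsv=cv2.cvtColor(px,cv2.COLOR_BGR2HSV)
m=np.zeros(px.shape[:2],bool); m[290:312,304:322]=(hsv[290:312,304:322,2]<70)
print(blobs(m,3))
for pt in ((309,304),(313,303)): print(onz(ray(D,*pt),.08))
```

```text
knob [ 0.51714952 -0.04509457  0.15549226] 0.000345363485243048
y1 [ 0.367 -0.031  0.077] 0.0006
y2 [ 0.65  -0.054  0.075] 0.001
purple [0.583 0.092 0.076] 0.002
stand tube top [ 0.745 -0.088  0.089] 0.0026
jar [0.769 0.079 0.098] 0.004
rodtop [0.749 0.346 0.131] 0.002
rack c [0.526 0.223 0.092] 0.0065
(480, 640, 3)
[(array([316.9, 294.4]), array([311, 290,  11,  12, 100], dtype=int32)), (array([310.1, 304.4]), array([308, 300,   6,  11,  24], dtype=int32)), (array([305.5, 307.9]), array([304, 304,   4,   8,  20], dtype=int32))]
[ 0.47725415 -0.04141932  0.08      ]
[ 0.48339506 -0.0444975   0.08      ]
```

Knob triangulates to (0.517,-0.045,0.155), against an expected z of 0.155. The mat centre is (0.496,-0.244), with sides of about 128 mm against the given 130. I'll travel there now and turn CCW on the way, to leave the last joint room for the screwing.

{"api": "drive_tool", "payload": {"commands": [{"x":0.03,"y":-0.045,"turn":1},{"x":0.03,"y":-0.045,"turn":1},{"x":0.03,"y":-0.045,"turn":1},{"x":0.03,"y":-0.045,"turn":1},{"x":0.03,"y":-0.045,"turn":1}], "hand": 1, "squeeze": 40}}

```text
invalid input
```

{"api": "drive_tool", "payload": {"commands": [{"x":0.03,"y":-0.045,"turn":1},{"x":0.03,"y":-0.045,"turn":1},{"x":0.03,"y":-0.045,"turn":1},{"x":0.03,"y":-0.045,"turn":1},{"x":0.03,"y":-0.045,"turn":1}]}}

```text
invalid input
```

```bash
cat > st.py <<'E'
from plant import ctrl,viewer
import numpy as np
from scipy.spatial.transform import Rotation as R
o=ctrl.get_obs(); M=R.from_rotvec(o["tcp_rot"]).as_matrix()
print("t",o["time"],"q",o["joint_pos"].round(3),"p",o["ee_pos"].round(4),"yaw",np.degrees(np.arctan2(M[1,0],M[0,0])).round(2),"zaxis",M[:,2].round(3),"F",o["contact_force"].round(1),"T",o["wrist_torque"].round(2),"w",round(o["grip_width"],4))
E
python3 st.py
```

```text
t 0.35 q [ 1.255  0.26  -0.138  1.173 -0.     1.571] p [0.163  0.4989 0.2561] yaw 71.9 zaxis [-0. -0. -1.] F [0.4 0.8 0.3] T [-0.02 -0.02 -0.01] w 0.0855
```

Both calls were refused as invalid. I suspect every key is needed, so I'll give them all.

{"api": "drive_tool", "payload": {"commands": [{"x":0.03,"y":-0.045,"z":0.0,"turn":1.0},{"x":0.03,"y":-0.045,"z":0.0,"turn":1.0},{"x":0.03,"y":-0.045,"z":0.0,"turn":1.0},{"x":0.03,"y":-0.045,"z":0.0,"turn":1.0},{"x":0.03,"y":-0.045,"z":0.0,"turn":1.0}], "hand": 1.0, "squeeze": 40}}

```text
time: 0.98
ee_pos: [0.3153, 0.2714, 0.256]
tcp_rot: [-2.056, -2.375, -0.005]
contact_force: [0.5, 0.6, 0.2]
grip_width: 0.0851
```

{"api": "drive_tool", "payload": {"commands": [{"x":0.03,"y":-0.045,"z":0.0,"turn":1.0},{"x":0.03,"y":-0.045,"z":0.0,"turn":1.0},{"x":0.03,"y":-0.045,"z":0.0,"turn":1.0},{"x":0.03,"y":-0.045,"z":0.0,"turn":1.0},{"x":0.02,"y":-0.045,"z":0.0,"turn":1.0}]}}

```text
time: 1.6
ee_pos: [0.4601, 0.0385, 0.2572]
tcp_rot: [1.472, 2.774, 0.013]
contact_force: [0.8, 0.0, -0.7]
grip_width: 0.0858
```

```bash
python3 st.py
```

```text
t 1.6 q [ 0.08   0.148 -0.282  1.135  0.006 -0.515] p [0.4601 0.0385 0.2572] yaw 124.08 zaxis [ 0.005  0.006 -1.   ] F [ 0.8  0.  -0.7] T [ 0.05 -0.04  0.01] w 0.0858
```

{"api": "drive_tool", "payload": {"commands": [{"x":0.028,"y":-0.042,"z":0.0,"turn":1.0},{"x":0.028,"y":-0.041,"z":0.0,"turn":1.0},{"x":0.0,"y":0.0,"z":-0.02,"turn":1.0},{"x":0.0,"y":0.0,"z":0.0,"turn":0.0},{"x":0.0,"y":0.0,"z":0.0,"turn":0.0}]}}

```text
time: 2.22
ee_pos: [0.5195, -0.0514, 0.2375]
tcp_rot: [1.097, 2.941, 0.014]
contact_force: [-0.1, -0.3, -0.2]
grip_width: 0.0854
```

```bash
python3 st.py
cat > w.py <<'E'
import sys
from h import *
from plant import ctrl,viewer
from scipy.spatial.transform import Rotation as R
def wrist():
    o=ctrl.get_obs(); im=viewer.get_image("wrist")
    T=np.eye(4); T[:3,:3]=R.from_rotvec(o["tcp_rot"]).as_matrix(); T[:3,3]=o["ee_pos"]
    return im,T@im["T_tool_cam"],o
if __name__=="__main__":
    im,T,o=wrist(); cv2.imwrite(f"pics/{sys.argv[1]}.png",im["pixels"])
    P=np.array([float(a) for a in sys.argv[2:5]]); print("proj",proj(im,P,T))
E
python3 w.py w1 0.517 -0.045 0.168
```

```text
t 2.225 q [-0.103  0.26  -0.188  1.118  0.008 -0.96 ] p [ 0.5195 -0.0514  0.2375] yaw 139.09 zaxis [ 0.006  0.007 -1.   ] F [-0.1 -0.3 -0.2] T [-0.   -0.02  0.01] w 0.0854
proj [335.15999038 277.14163948]
```

View pics/w1.png

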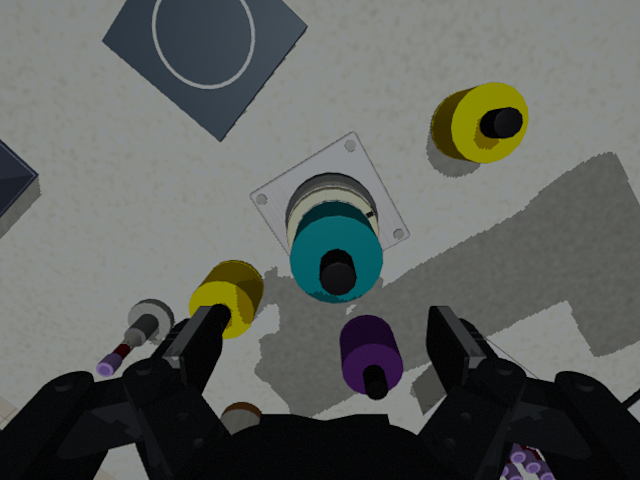

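Wrist view: the knob top is at about (337,279), against (335,277) predicted, so the measurement holds. The black mark shows at (369,214). Correcting the position and descending.

{"api": "drive_tool", "payload": {"commands": [{"x":-0.0025,"y":0.0063,"z":0.0,"turn":0.0},{"x":0.0,"y":0.0,"z":-0.02,"turn":0.0},{"x":0.0,"y":0.0,"z":-0.025,"turn":0.0},{"x":0.0,"y":0.0,"z":-0.022,"turn":0.0},{"x":0.0,"y":0.0,"z":0.0,"turn":0.0}]}}

```text
time: 2.9
ee_pos: [0.517, -0.0405, 0.1729]
tcp_rot: [1.089, 2.938, 0.018]
contact_force: [-0.3, -0.9, -0.6]
grip_width: 0.0851
```

```bash
python3 st.py
```

```text
t 2.9 q [-0.083  0.292 -0.32   0.947  0.009 -0.944] p [ 0.517  -0.0405  0.1729] yaw 139.31 zaxis [ 0.012  0.008 -1.   ] F [-0.3 -0.9 -0.6] T [0.01 0.07 0.02] w 0.0851
```

{"api": "drive_tool", "payload": {"commands": [{"x":0.0,"y":-0.004,"z":-0.005,"turn":0.0},{"x":0.0,"y":0.0,"z":0.0,"turn":0.0},{"x":0.0,"y":0.0,"z":0.0,"turn":0.0},{"x":0.0,"y":0.0,"z":0.0,"turn":0.0},{"x":0.0,"y":0.0,"z":0.0,"turn":0.0}]}}

```text
time: 3.52
ee_pos: [0.5191, -0.0443, 0.1713]
tcp_rot: [1.086, 2.932, 0.021]
contact_force: [0.2, 1.0, -0.3]
grip_width: 0.0854
```

{"api": "drive_tool", "payload": {"commands": [{"x":-0.001,"y":0.0,"z":-0.004,"turn":0.0},{"x":0.0,"y":0.0,"z":0.0,"turn":0.0},{"x":0.0,"y":0.0,"z":0.0,"turn":0.0},{"x":0.0,"y":0.0,"z":0.0,"turn":0.0},{"x":0.0,"y":0.0,"z":0.0,"turn":0.0}], "hand": 0.0, "squeeze": 40}}

```text
time: 4.15
ee_pos: [0.5177, -0.0443, 0.1667]
tcp_rot: [1.087, 2.933, 0.02]
contact_force: [0.1, -0.1, 0.1]
grip_width: 0.0206
```

```bash
python3 st.py; python3 w.py w2 0.517 -0.045 0.168
```

```text
t 4.15 q [-0.09   0.295 -0.334  0.925  0.009 -0.952] p [ 0.5177 -0.0443  0.1667] yaw 139.34 zaxis [ 0.017  0.007 -1.   ] F [ 0.1 -0.1  0.1] T [ 0.06 -0.08  0.01] w 0.0206
proj [325.13619466 339.90391016]
```

View pics/w2.png

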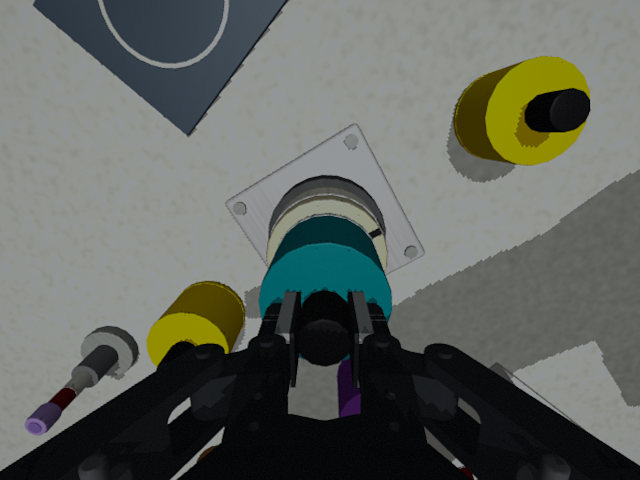

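The knob sits between the pads, centred at (325,335), with a width of 20.6 mm against the 22 mm knob. Lifting straight up.

{"api": "drive_tool", "payload": {"commands": [{"x":0.0,"y":0.0,"z":0.015,"turn":0.0},{"x":0.0,"y":0.0,"z":0.02,"turn":0.0},{"x":0.0,"y":0.0,"z":0.02,"turn":0.0},{"x":0.0,"y":0.0,"z":0.02,"turn":0.0},{"x":0.0,"y":0.0,"z":0.015,"turn":0.0}]}}

```text
time: 4.82
ee_pos: [0.517, -0.0442, 0.2622]
tcp_rot: [1.087, 2.933, 0.02]
contact_force: [0.3, -0.1, -1.1]
grip_width: 0.0204
```

```bash
python3 st.py
python3 - <<'E'
from h import *
from plant import viewer
im=viewer.get_image("side"); cv2.imwrite("pics/side1.png",im["pixels"])
E
```

```text
t 4.825 q [-0.09   0.236 -0.156  1.163  0.009 -0.952] p [ 0.517  -0.0442  0.2622] yaw 139.34 zaxis [ 0.017  0.007 -1.   ] F [ 0.3 -0.1 -1.1] T [-0.01 -0.02  0.02] w 0.0204
```

View pics/side1.png

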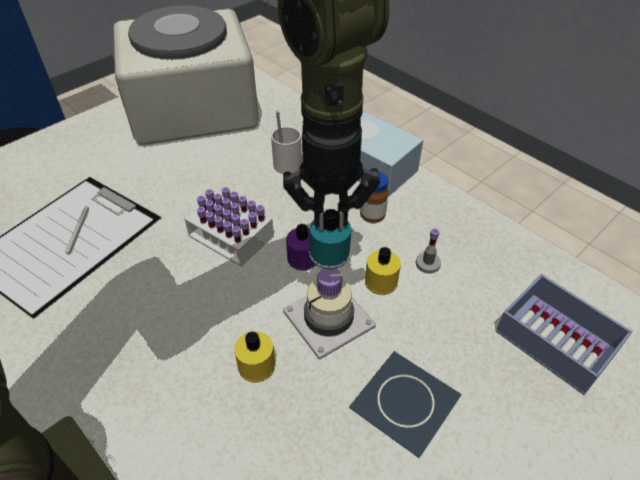

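The cover is up and clear; the lilac cap at (329,283) is exposed with its stripe to the right. Carrying the cover to the mat.

{"api": "drive_tool", "payload": {"commands": [{"x":-0.004,"y":-0.03,"z":0.0,"turn":0.0},{"x":-0.004,"y":-0.042,"z":0.0,"turn":0.0},{"x":-0.004,"y":-0.042,"z":0.0,"turn":0.0},{"x":-0.004,"y":-0.042,"z":-0.02,"turn":0.0},{"x":-0.004,"y":-0.03,"z":-0.02,"turn":0.0}]}}

```text
time: 5.5
ee_pos: [0.5003, -0.2342, 0.2292]
tcp_rot: [1.073, 2.923, 0.023]
contact_force: [0.5, -0.2, -0.7]
grip_width: 0.0209
```

{"api": "drive_tool", "payload": {"commands": [{"x":0.0,"y":0.0,"z":-0.02,"turn":0.0},{"x":0.0,"y":0.0,"z":-0.03,"turn":0.0},{"x":0.0,"y":0.0,"z":-0.03,"turn":0.0},{"x":0.0,"y":0.0,"z":-0.02,"turn":0.0},{"x":0.0,"y":0.0,"z":0.0,"turn":0.0}]}}

```text
time: 6.12
ee_pos: [0.4993, -0.2375, 0.1269]
tcp_rot: [1.081, 2.92, 0.022]
contact_force: [0.4, 0.4, -1.3]
grip_width: 0.0207
```

```bash
python3 st.py
```

```text
t 6.125 q [-0.453  0.375 -0.326  0.842  0.017 -1.314] p [ 0.4993 -0.2375  0.1269] yaw 139.35 zaxis [ 0.031  0.004 -0.999] F [ 0.4  0.4 -1.3] T [ 0.    0.02 -0.04] w 0.0207
```

{"api": "drive_tool", "payload": {"commands": [{"x":-0.003,"y":-0.005,"z":-0.015,"turn":0.0},{"x":0.0,"y":0.0,"z":-0.012,"turn":0.0},{"x":0.0,"y":0.0,"z":-0.006,"turn":0.0},{"x":0.0,"y":0.0,"z":-0.003,"turn":0.0},{"x":0.0,"y":0.0,"z":0.0,"turn":0.0}]}}

```text
time: 6.75
ee_pos: [0.4979, -0.2438, 0.0912]
tcp_rot: [1.079, 2.915, 0.021]
contact_force: [0.7, -0.2, -0.5]
grip_width: 0.0208
```

```bash
python3 st.py
```

```text
t 6.75 q [-0.464  0.411 -0.378  0.751  0.017 -1.326] p [ 0.4979 -0.2438  0.0912] yaw 139.35 zaxis [ 0.036  0.001 -0.999] F [ 0.7 -0.2 -0.5] T [ 0.01  0.02 -0.02] w 0.0208
```

Near contact (about 0.0907 expected). One more nudge down, then release.

{"api": "drive_tool", "payload": {"commands": [{"x":0.0,"y":0.0,"z":-0.001,"turn":0.0},{"x":0.0,"y":0.0,"z":-0.001,"turn":0.0},{"x":0.0,"y":0.0,"z":0.0,"turn":0.0},{"x":0.0,"y":0.0,"z":0.0,"turn":0.0},{"x":0.0,"y":0.0,"z":0.0,"turn":0.0}]}}

```text
time: 7.38
ee_pos: [0.4989, -0.2439, 0.0906]
tcp_rot: [1.078, 2.913, 0.021]
contact_force: [0.5, -0.3, -0.1]
grip_width: 0.0206
```

{"api": "drive_tool", "payload": {"commands": [{"x":0.0,"y":0.0,"z":0.0,"turn":0.0},{"x":0.0,"y":0.0,"z":0.0,"turn":0.0},{"x":0.0,"y":0.0,"z":0.0,"turn":0.0},{"x":0.0,"y":0.0,"z":0.0,"turn":0.0},{"x":0.0,"y":0.0,"z":0.0,"turn":0.0}], "hand": 1.0}}

```text
time: 8.0
ee_pos: [0.4991, -0.2442, 0.0906]
tcp_rot: [1.078, 2.913, 0.021]
contact_force: [0.2, -0.0, 0.3]
grip_width: 0.0855
```

```bash
python3 st.py;python3 w.py w3 0.4965 -0.244 0.092
```

```text
t 8.0 q [-0.464  0.411 -0.379  0.747  0.017 -1.326] p [ 0.4991 -0.2442  0.0906] yaw 139.36 zaxis [ 0.038  0.    -0.999] F [ 0.2 -0.   0.3] T [-0.01 -0.01 -0.01] w 0.0855
proj [330.54717686 338.88167555]
```

View pics/w3.png

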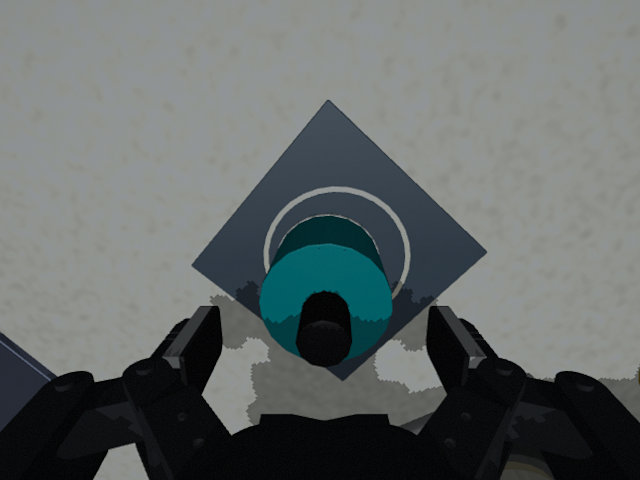

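The cover stands upright on the mat, inside the ring (knob at about (325,335)), and has been let go. Rising and going back, with a CCW turn to q6 ≈ -1.6.

{"api": "drive_tool", "payload": {"commands": [{"x":0.0,"y":0.0,"z":0.025,"turn":0.0},{"x":0.0,"y":0.0,"z":0.03,"turn":0.0},{"x":0.0,"y":0.0,"z":0.03,"turn":0.0},{"x":0.0,"y":0.0,"z":0.03,"turn":0.0},{"x":0.0,"y":0.0,"z":0.015,"turn":0.0}]}}

```text
time: 8.68
ee_pos: [0.4971, -0.2432, 0.2225]
tcp_rot: [1.08, 2.917, 0.022]
contact_force: [-0.0, -1.7, -0.5]
grip_width: 0.0853
```

{"api": "drive_tool", "payload": {"commands": [{"x":0.004,"y":0.04,"z":0.0,"turn":1.0},{"x":0.004,"y":0.04,"z":0.0,"turn":1.0},{"x":0.004,"y":0.04,"z":0.0,"turn":1.0},{"x":0.004,"y":0.04,"z":0.0,"turn":1.0},{"x":0.002,"y":0.035,"z":0.0,"turn":1.0}]}}

```text
time: 9.3
ee_pos: [0.5168, -0.0459, 0.2251]
tcp_rot: [0.409, 3.08, 0.032]
contact_force: [-0.4, 0.2, 0.7]
grip_width: 0.0853
```

```bash
python3 st.py;python3 w.py w4 0.517 -0.045 0.123
python3 - <<'E'
from h import *
from plant import viewer
for n in("scene","side"):
    im=viewer.get_image(n); cv2.imwrite(f"pics/{n}2.png",im["pixels"])
E
```

```text
t 9.3 q [-0.1    0.241 -0.249  1.046  0.02  -1.406] p [ 0.5168 -0.0459  0.2251] yaw 164.84 zaxis [ 0.037  0.016 -0.999] F [-0.4  0.2  0.7] T [ 0.05  0.04 -0.01] w 0.0853
proj [329.23238842 252.72652387]
```

View pics/w4.png

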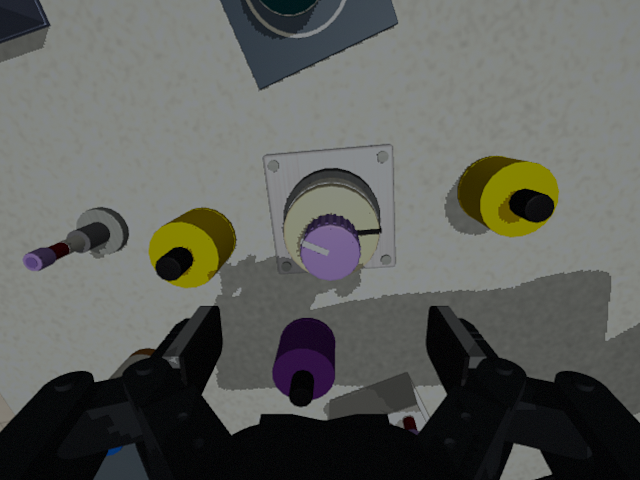

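View pics/scene2.png

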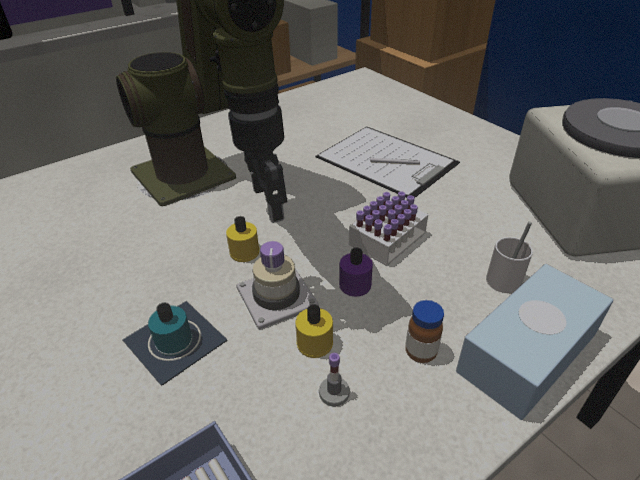

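Wrist view: the cap top is at about (331,250), stripe running (327,254)–(303,241), black mark (357,233)–(381,231). The cover stands in the ring in the scene view (170,330). Next I'll work out the cap angle.

```bash
python3 - <<'E'
from w import *
im,T,o=wrist()
hsv=cv2.cvtColor(im["pixels"],cv2.COLOR_BGR2HSV); H,s,V=cv2.split(hsv)
m=np.zeros(V.shape,bool); b=(slice(210,285),slice(295,366))
lil=(H>120)&(H<150)&(s>60); m[b]=lil[b]; print("lilac",blobs(m))
top=m&(V>130); print("top",blobs(top))
for z in (.123,): 
    cs,_=cv2.findContours(top.astype(np.uint8),0,1); c=max(cs,key=cv2.contourArea); e=cv2.fitEllipse(cv2.convexHull(c)); print(e, onz(ray(im,*e[0],T),.1235))
w=np.zeros(V.shape,bool); w[228:262,298:335]=((s<45)&(V>130))[228:262,298:335]; print("stripe",blobs(w,8))
k=np.zeros(V.shape,bool); k[222:245,350:385]=(V<50)[222:245,350:385]; print("mark",blobs(k,8))
def ang(pts,z):
    P=np.array([onz(ray(im,*p,T),z) for p in pts]); 
    return P.round(4)
C=np.array([.517,-.045])
def bigline(mask,z):
    n,l,st,_=cv2.connectedComponentsWithStats(mask.astype(np.uint8)); i=1+np.argmax(st[1:,4]); yy,xx=np.where(l==i)
    P=np.array([onz(ray(im,u,v,T),z)[:2] for u,v in zip(xx,yy)]); c=P.mean(0); d=np.linalg.svd(P-c)[2][0]
    if d@(c-C)<0:d=-d
    print(c,"from axis deg",np.degrees(np.arctan2(*(c-C)[::-1])),"line deg",np.degrees(np.arctan2(d[1],d[0])), np.linalg.norm(P-C,axis=1).min(),np.linalg.norm(P-C,axis=1).max())
bigline(w,.1235); bigline(k,.08)
E
python3 - <<'E'
import cv2
a=cv2.imread("pics/w4.png")[190:300,270:410]; cv2.imwrite("pics/c4.png",cv2.resize(a,(700,550),interpolation=0))
E
```

```text
lilac [(array([331.2, 247.8]), array([ 300,  215,   60,   66, 2882], dtype=int32))]
top [(array([331.1, 253. ]), array([ 302,  226,   57,   54, 2207], dtype=int32))]
((329.9045104980469, 252.5437469482422), (53.595558166503906, 57.045562744140625), 91.61907196044922) [ 0.51633722 -0.04533485  0.1235    ]
stripe [(array([299.2, 230.6]), array([298, 228,   5,   9,  24], dtype=int32)), (array([315.2, 248.5]), array([302, 242,  27,  14, 145], dtype=int32)), (array([298.7, 259.4]), array([298, 257,   3,   5,  10], dtype=int32))]
mark [(array([352.6, 227.2]), array([352, 225,   2,   6,   8], dtype=int32)), (array([368.4, 231.6]), array([355, 226,  26,  13, 114], dtype=int32))]
[ 0.52495295 -0.05051962] from axis deg -34.7620020948537 line deg -37.21272371905842 0.0011157947550585702 0.018472243064560575
[ 0.48776091 -0.03945828] from axis deg 169.2679594419956 line deg 174.01869876705098 0.01963174039801537 0.038905895498438994
```

View pics/c4.png

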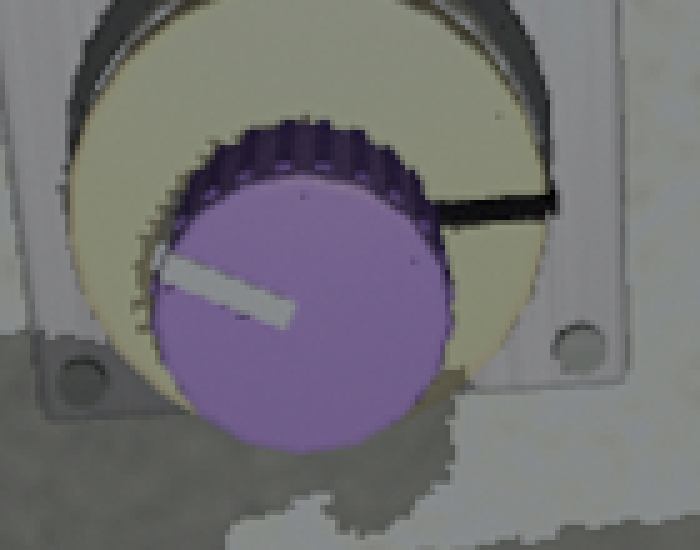

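Stripe at about -36°, mark at about 170°, so cap_turn ≈ 154° = 2.69 rad (within 1.7–3.0). q6 runs from -1.41 to about +1.28, which one grip covers. Descending on the cap.

{"api": "drive_tool", "payload": {"commands": [{"x":0.0,"y":0.0005,"z":-0.02,"turn":0.0},{"x":0.0,"y":0.0,"z":-0.025,"turn":0.0},{"x":0.0,"y":0.0,"z":-0.025,"turn":0.0},{"x":0.0,"y":0.0,"z":-0.02,"turn":0.0},{"x":0.0,"y":0.0,"z":0.0,"turn":0.0}]}}

```text
time: 10.12
ee_pos: [0.5172, -0.0524, 0.1333]
tcp_rot: [0.429, 3.075, 0.027]
contact_force: [-0.0, -0.1, 0.1]
grip_width: 0.0855
```

```bash
python3 st.py
```

```text
t 10.125 q [-0.11   0.312 -0.407  0.814  0.017 -1.404] p [ 0.5172 -0.0524  0.1333] yaw 164.09 zaxis [ 0.039  0.012 -0.999] F [-0.  -0.1  0.1] T [-0.01  0.01  0.01] w 0.0855
```

{"api": "drive_tool", "payload": {"commands": [{"x":0.0,"y":0.0073,"z":0.0,"turn":0.0},{"x":0.0,"y":0.0,"z":0.0,"turn":0.0},{"x":0.0,"y":0.0,"z":-0.009,"turn":0.0},{"x":0.0,"y":0.0,"z":-0.008,"turn":0.0},{"x":0.0,"y":0.0,"z":0.0,"turn":0.0}]}}

```text
time: 10.75
ee_pos: [0.5191, -0.0459, 0.118]
tcp_rot: [0.432, 3.07, 0.027]
contact_force: [-0.4, -0.4, 1.0]
grip_width: 0.0852
```

```bash
python3 st.py; python3 w.py w5 0.517 -0.045 0.1235
```

```text
t 10.75 q [-0.097  0.327 -0.432  0.77   0.016 -1.388] p [ 0.5191 -0.0459  0.118 ] yaw 163.97 zaxis [ 0.044  0.012 -0.999] F [-0.4 -0.4  1. ] T [ 0.01  0.07 -0.02] w 0.0852
proj [330.34789141 349.84287609]
```

View pics/w5.png

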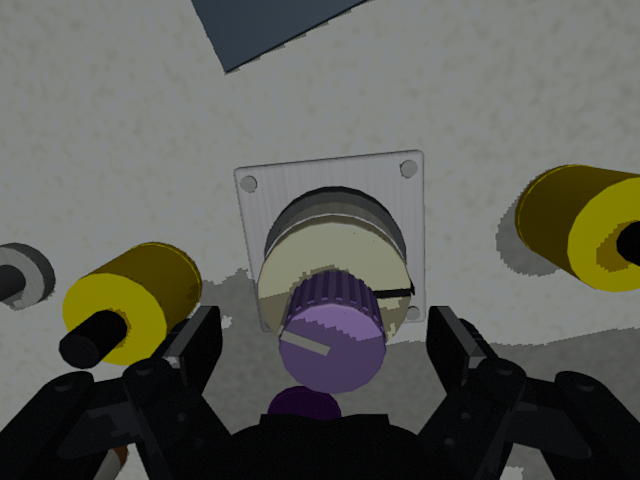

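The cap is centred between the pads (332,345). Nudging and closing.

{"api": "drive_tool", "payload": {"commands": [{"x":-0.002,"y":0.0005,"z":-0.002,"turn":0.0},{"x":0.0,"y":0.0,"z":0.0,"turn":0.0},{"x":0.0,"y":0.0,"z":0.0,"turn":0.0},{"x":0.0,"y":0.0,"z":0.0,"turn":0.0},{"x":0.0,"y":0.0,"z":0.0,"turn":0.0}], "hand": 0.0, "squeeze": 50}}

```text
time: 11.42
ee_pos: [0.5159, -0.0449, 0.1167]
tcp_rot: [0.432, 3.072, 0.028]
contact_force: [-0.1, 0.1, 0.3]
grip_width: 0.0389
```

```bash
python3 st.py
```

```text
t 11.425 q [-0.096  0.324 -0.44   0.766  0.017 -1.387] p [ 0.5159 -0.0449  0.1167] yaw 163.97 zaxis [ 0.042  0.013 -0.999] F [-0.1  0.1  0.3] T [ 0.07  0.4  -0.02] w 0.0389
```

Gripped: 38.9 mm on a 40 mm cap. Screwing down, clockwise.

{"api": "drive_tool", "payload": {"commands": [{"x":0.0,"y":0.0,"z":0.0,"turn":-1.0},{"x":0.0,"y":0.0,"z":0.0,"turn":-1.0},{"x":0.0,"y":0.0,"z":0.0,"turn":-1.0},{"x":0.0,"y":0.0,"z":0.0,"turn":-1.0},{"x":0.0,"y":0.0,"z":0.0,"turn":-1.0}]}}

```text
time: 12.05
ee_pos: [0.5158, -0.0448, 0.1164]
tcp_rot: [1.105, 2.896, 0.015]
contact_force: [-0.1, -0.1, -0.1]
grip_width: 0.0387
```

```bash
python3 st.py
```

```text
t 12.05 q [-0.085  0.323 -0.443  0.762 -0.002 -0.927] p [ 0.5158 -0.0448  0.1164] yaw 138.19 zaxis [ 0.043 -0.006 -0.999] F [-0.1 -0.1 -0.1] T [0.21 0.42 0.06] w 0.0387
```

{"api": "drive_tool", "payload": {"commands": [{"x":0.0,"y":0.0,"z":0.0,"turn":-1.0},{"x":0.0,"y":0.0,"z":0.0,"turn":-1.0},{"x":0.0,"y":0.0,"z":0.0,"turn":-1.0},{"x":0.0,"y":0.0,"z":0.0,"turn":-1.0},{"x":0.0,"y":0.0,"z":0.0,"turn":-1.0}]}}

```text
time: 12.68
ee_pos: [0.5157, -0.0445, 0.1162]
tcp_rot: [1.725, 2.576, 0.003]
contact_force: [-0.7, -1.1, -0.1]
grip_width: 0.0392
```

{"api": "drive_tool", "payload": {"commands": [{"x":0.0,"y":0.0,"z":0.0,"turn":-1.0},{"x":0.0,"y":0.0,"z":0.0,"turn":-1.0},{"x":0.0,"y":0.0,"z":0.0,"turn":-1.0},{"x":0.0,"y":0.0,"z":0.0,"turn":-1.0},{"x":0.0,"y":0.0,"z":0.0,"turn":-1.0}]}}

```text
time: 13.3
ee_pos: [0.5158, -0.0442, 0.1159]
tcp_rot: [2.258, 2.126, -0.009]
contact_force: [-0.1, -0.5, 0.1]
grip_width: 0.0382
```

```bash
python3 st.py; python3 w.py w6 0.517 -0.045 0.1225
```

```text
t 13.3 q [-0.067  0.334 -0.427  0.785 -0.032 -0.008] p [ 0.5158 -0.0442  0.1159] yaw 86.54 zaxis [ 0.023 -0.033 -0.999] F [-0.1 -0.5  0.1] T [0.24 0.1  0.06] w 0.0382
proj [322.27533644 352.45944531]
```

View pics/w6.png

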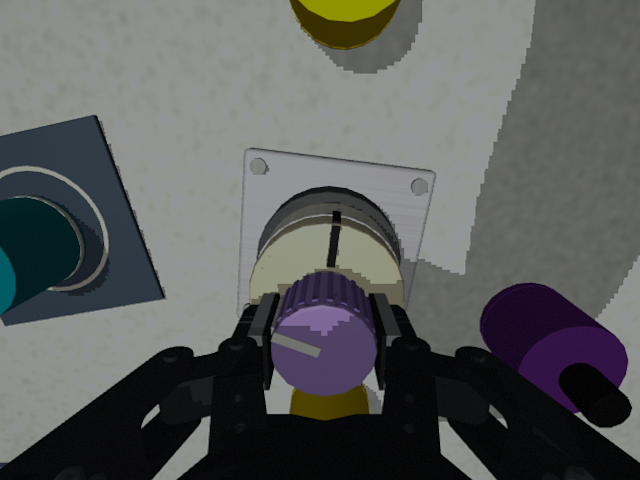

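The stripe stays fixed relative to the jaws, so there's no slip. The mark is at (335,235), stripe end at (273,337), leaving about 77°. Continuing.

{"api": "drive_tool", "payload": {"commands": [{"x":0.0,"y":0.0,"z":0.0,"turn":-1.0},{"x":0.0,"y":0.0,"z":0.0,"turn":-1.0},{"x":0.0,"y":0.0,"z":0.0,"turn":-1.0},{"x":0.0,"y":0.0,"z":0.0,"turn":-1.0},{"x":0.0,"y":0.0,"z":0.0,"turn":-1.0}]}}

```text
time: 13.98
ee_pos: [0.5159, -0.044, 0.1156]
tcp_rot: [2.675, 1.577, -0.021]
contact_force: [-0.1, -1.0, 0.9]
grip_width: 0.0388
```

{"api": "drive_tool", "payload": {"commands": [{"x":0.0,"y":0.0,"z":0.0,"turn":-1.0},{"x":0.0,"y":0.0,"z":0.0,"turn":-1.0},{"x":0.0,"y":0.0,"z":0.0,"turn":-1.0},{"x":0.0,"y":0.0,"z":0.0,"turn":-1.0},{"x":0.0,"y":0.0,"z":0.0,"turn":-1.0}]}}

```text
time: 14.6
ee_pos: [0.5161, -0.0439, 0.1153]
tcp_rot: [2.961, 0.95, -0.032]
contact_force: [-1.8, -0.5, -0.7]
grip_width: 0.0386
```

```bash
python3 st.py
```

```text
t 14.6 q [-0.064  0.355 -0.395  0.828 -0.037  0.886] p [ 0.5161 -0.0439  0.1153] yaw 35.57 zaxis [-0.01  -0.037 -0.999] F [-1.8 -0.5 -0.7] T [ 0.15 -0.09  0.11] w 0.0386
```

Turned 128.4°; about 26° remain. Approaching the stop.

{"api": "drive_tool", "payload": {"commands": [{"x":0.0,"y":0.0,"z":0.0,"turn":-1.0},{"x":0.0,"y":0.0,"z":0.0,"turn":-1.0},{"x":0.0,"y":0.0,"z":0.0,"turn":-1.0},{"x":0.0,"y":0.0,"z":0.0,"turn":-0.8},{"x":0.0,"y":0.0,"z":0.0,"turn":-0.5}]}}

```text
time: 15.22
ee_pos: [0.5164, -0.0438, 0.115]
tcp_rot: [3.092, 0.373, -0.039]
contact_force: [-1.2, 0.5, -0.8]
grip_width: 0.039
```

```bash
python3 st.py; python3 w.py w7 0.517 -0.045 0.122
```

```text
t 15.225 q [-0.067  0.364 -0.382  0.845 -0.032  1.264] p [ 0.5164 -0.0438  0.115 ] yaw 13.76 zaxis [-0.022 -0.03  -0.999] F [-1.2  0.5 -0.8] T [ 0.1  -0.07  0.06] w 0.039
proj [323.68176798 352.70514512]
```

View pics/w7.png

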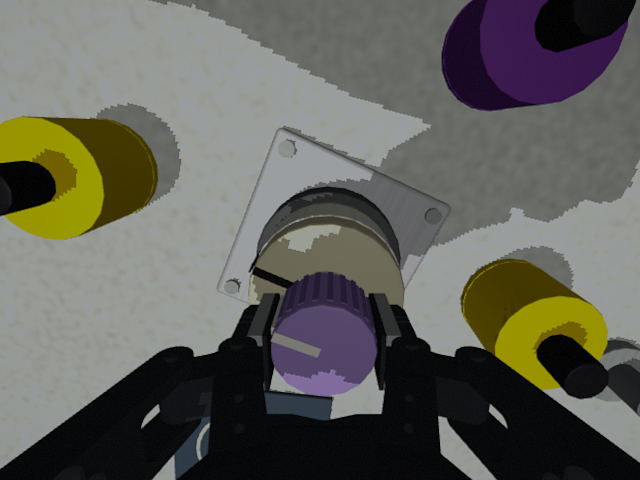

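{"api": "drive_tool", "payload": {"commands": [{"x":0.0,"y":0.0,"z":0.0,"turn":-0.4},{"x":0.0,"y":0.0,"z":0.0,"turn":-0.4},{"x":0.0,"y":0.0,"z":0.0,"turn":-0.4},{"x":0.0,"y":0.0,"z":0.0,"turn":-0.4},{"x":0.0,"y":0.0,"z":0.0,"turn":-0.4}]}}

```text
time: 15.9
ee_pos: [0.5165, -0.0433, 0.115]
tcp_rot: [3.115, 0.098, -0.043]
contact_force: [-1.2, 0.5, 0.9]
grip_width: 0.0389
```

```bash
python3 st.py
```

```text
t 15.9 q [-0.068  0.367 -0.376  0.852 -0.027  1.44 ] p [ 0.5165 -0.0433  0.115 ] yaw 3.59 zaxis [-0.027 -0.026 -0.999] F [-1.2  0.5  0.9] T [ 0.03 -0.22  1.24] w 0.0389
```

Torque jumped to 1.24 N m, so the cap is at its stop. Checking stripe against mark and whether the grip slipped.

```bash
cat > ang.py <<'E'
import sys
from w import *
im,T,o=wrist(); cv2.imwrite(f"pics/{sys.argv[1]}.png",im["pixels"]); ztop=float(sys.argv[2])
C=np.array([.5168,-.045])
hsv=cv2.cvtColor(im["pixels"],cv2.COLOR_BGR2HSV); H,s,V=cv2.split(hsv)
# stripe: pale pixels inside the cap top disc; mark: dark pixels on the cream shoulder annulus
def poly(r0,r1,z):
    m=np.zeros(V.shape,np.uint8)
    a=np.linspace(0,2*np.pi,72)
    for r,v in ((r1,1),(r0,0)):
        pts=np.array([proj(im,[C[0]+r*np.cos(t),C[1]+r*np.sin(t),z],T) for t in a]); 
        cv2.fillPoly(m,[pts.round().astype(int)],v)
    return m>0
st=poly(0.002,.0175,ztop)&(s<60)&(V>85)
cap=(H>115)&(H<155)&(s>60)
mk=poly(.022,.036,.08)&(V<45)&(~cap)
def rep(n,m,z):
    k,l,ss,_=cv2.connectedComponentsWithStats(m.astype(np.uint8))
    for i in range(1,k):
        if ss[i,4]<25: continue
        yy,xx=np.where(l==i); P=np.array([onz(ray(im,u,v,T),z)[:2] for u,v in zip(xx,yy)]); c=P.mean(0); d=np.linalg.svd(P-c)[2][0]
        if d@(c-C)<0:d=-d
        print(n,ss[i,:2],ss[i,4],"axis deg",np.degrees(np.arctan2(*(c-C)[::-1])).round(1),"line deg",np.degrees(np.arctan2(d[1],d[0])).round(1))
rep("stripe",st,ztop); rep("mark",mk,.08)
E
python3 ang.py w8 .122
python3 - <<'E'
import cv2
a=cv2.imread("pics/w8.png")[180:430,190:450]; cv2.imwrite("pics/c8.png",cv2.resize(a,(624,600),interpolation=0))
E
```

```text
stripe [276 340] 441 axis deg 173.1 line deg 168.1
mark [252 280] 452 axis deg -170.1 line deg -87.1
mark [372 294] 320 axis deg -20.7 line deg -73.8
mark [252 304] 38 axis deg -168.1 line deg -104.7
mark [389 305] 103 axis deg -6.1 line deg -74.1
```

View pics/c8.png

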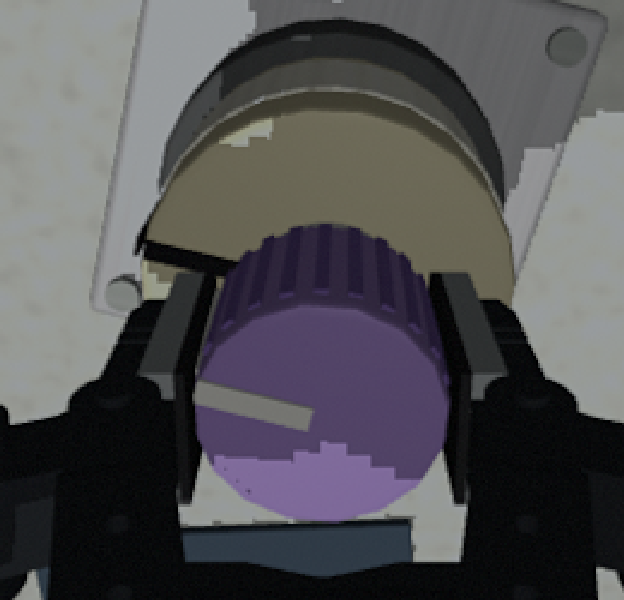

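The stripe is parallel to the black mark (about 170°) with sustained torque, so the cap is bottomed out. Backing off CCW by about 85°, then measuring.

{"api": "drive_tool", "payload": {"commands": [{"x":0.0,"y":0.0,"z":0.0,"turn":1.0},{"x":0.0,"y":0.0,"z":0.0,"turn":1.0},{"x":0.0,"y":0.0,"z":0.0,"turn":1.0},{"x":0.0,"y":0.0,"z":0.0,"turn":1.0},{"x":0.0,"y":0.0,"z":0.0,"turn":1.0}]}}

```text
time: 16.58
ee_pos: [0.516, -0.0434, 0.1152]
tcp_rot: [3.017, 0.766, -0.034]
contact_force: [-1.3, 0.7, 1.2]
grip_width: 0.0392
```

{"api": "drive_tool", "payload": {"commands": [{"x":0.0,"y":0.0,"z":0.0,"turn":1.0},{"x":0.0,"y":0.0,"z":0.0,"turn":1.0},{"x":0.0,"y":0.0,"z":0.0,"turn":1.0},{"x":0.0,"y":0.0,"z":0.0,"turn":1.0},{"x":0.0,"y":0.0,"z":0.0,"turn":1.0}]}}

```text
time: 17.2
ee_pos: [0.5156, -0.0437, 0.1155]
tcp_rot: [2.78, 1.396, -0.022]
contact_force: [-0.2, 0.5, 1.1]
grip_width: 0.0383
```

{"api": "drive_tool", "payload": {"commands": [{"x":0.0,"y":0.0,"z":0.0,"turn":1.0},{"x":0.0,"y":0.0,"z":0.0,"turn":1.0},{"x":0.0,"y":0.0,"z":0.0,"turn":1.0},{"x":0.0,"y":0.0,"z":0.0,"turn":1.0},{"x":0.0,"y":0.0,"z":0.0,"turn":1.0}]}}

```text
time: 17.82
ee_pos: [0.5153, -0.0441, 0.1158]
tcp_rot: [2.415, 1.961, -0.01]
contact_force: [0.2, 0.5, 1.2]
grip_width: 0.0388
```

```bash
python3 st.py; python3 ang.py w9 .123;  python3 - <<'E'
import cv2
a=cv2.imread("pics/w9.png")[180:430,190:450]; cv2.imwrite("pics/c9.png",cv2.resize(a,(624,600),interpolation=0))
E
```

```text
t 17.825 q [-0.07   0.339 -0.419  0.796 -0.027  0.137] p [ 0.5153 -0.0441  0.1158] yaw 78.13 zaxis [ 0.015 -0.028 -1.   ] F [0.2 0.5 1.2] T [ 0.35  0.07 -0.11] w 0.0388
stripe [275 338] 435 axis deg -116.2 line deg -119.9
mark [320 228] 213 axis deg 169.5 line deg 170.2
mark [259 293] 313 axis deg -82.5 line deg -28.4
mark [371 294] 740 axis deg 62.2 line deg -4.2
mark [252 305] 39 axis deg -93.3 line deg -27.7
```

View pics/c9.png

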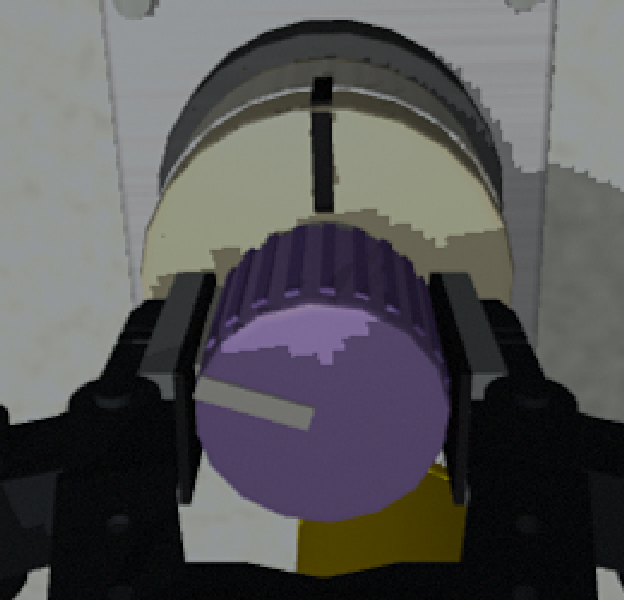

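Mark at 170°, stripe at about 242°, so the cap is about 72–74° off the stop. The jaws turned 74.5°. Adding 16°.

{"api": "drive_tool", "payload": {"commands": [{"x":0.0,"y":0.0,"z":0.0,"turn":1.0},{"x":0.0,"y":0.0,"z":0.0,"turn":1.0},{"x":0.0,"y":0.0,"z":0.0,"turn":1.0},{"x":0.0,"y":0.0,"z":0.0,"turn":0.2},{"x":0.0,"y":0.0,"z":0.0,"turn":0.0}]}}

```text
time: 18.5
ee_pos: [0.5153, -0.0444, 0.116]
tcp_rot: [2.127, 2.27, -0.001]
contact_force: [0.0, 0.1, 0.3]
grip_width: 0.0391
```

```bash
python3 st.py; python3 ang.py w10 .123;  python3 - <<'E'
import cv2
from plant import viewer
from h import *
a=cv2.imread("pics/w10.png")[180:430,190:450]; cv2.imwrite("pics/c10.png",cv2.resize(a,(624,600),interpolation=0))
S=viewer.get_image("scene"); D=viewer.get_image("side")
cv2.imwrite("pics/both.png",np.hstack([cv2.resize(i["pixels"],(400,300)) for i in (S,D)]))
c=[]
for im,roi in ((S,(150,295,190,322)),(D,(385,340,430,420))):
    V=im["pixels"].max(2); m=np.zeros(V.shape,bool); x0,y0,x1,y1=roi; m[y0:y1,x0:x1]=V[y0:y1,x0:x1]<40; print([(a,b[4]) for a,b in blobs(m)])
E
```

```text
t 18.5 q [-0.075  0.334 -0.426  0.788 -0.019 -0.14 ] p [ 0.5153 -0.0444  0.116 ] yaw 93.71 zaxis [ 0.022 -0.021 -1.   ] F [0.  0.1 0.3] T [0.35 0.06 0.07] w 0.0391
stripe [275 338] 431 axis deg -99.2 line deg -104.3
mark [334 229] 226 axis deg 169.1 line deg 170.5
mark [259 293] 306 axis deg -66.5 line deg -13.2
mark [371 293] 651 axis deg 75.4 line deg 10.2
mark [251 305] 42 axis deg -77.8 line deg -8.5
[(array([166. , 315.4]), np.int32(88))]
[(array([414.2, 375.2]), np.int32(227))]
```

View pics/c10.png

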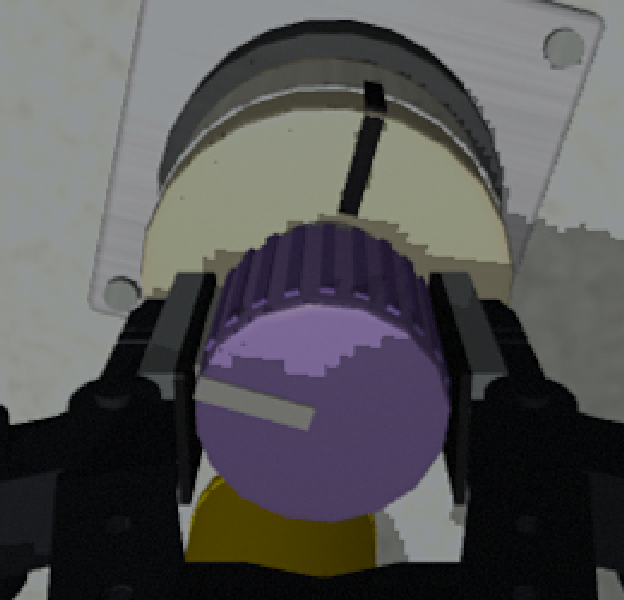

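View pics/both.png

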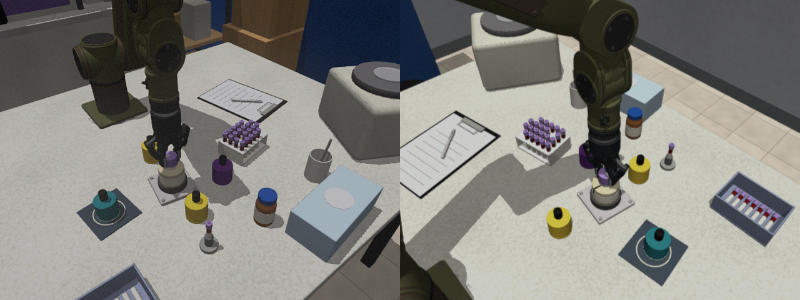

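The cap reads 86–91° off the stop by stripe against mark, and 90.1° by jaw rotation. The grip holds at 39.1 mm, the cover stands in the ring, and the other items haven't visibly moved. Handing in.

```bash
python3 -c "
from plant import ctrl
print(ctrl.job_done())"; python3 st.py
```

```text
the job is handed in; nothing more can be done
None
the job is handed in; nothing more can be done
```

I moved the teal cover onto the mat and screwed the cap down to its stop. I then backed it off a quarter turn and handed the job in still gripping it, at about 18.6 s of the 58 s. No verdict was given.

- **Cover:** it was released standing upright inside the mat's ring, about 3 mm from the mat centre by tool pose. The wrist and scene views confirmed it. I did not re-triangulate its knob at the end.
- **Stop:** wrist torque jumped to 1.24 N m, against a thread drag of 0.06. The stripe read 168–173° and the mark about 170°. The jaws slipped on the cap by a few degrees while pressing against the stop.
- **Quarter turn:** the cap was 86–91° off the stop by stripe against mark, and 90.1° by jaw rotation. The target was 90° ± 15°.
- **Grip:** I commanded 50 N, the opening was 39.1 mm on the 40 mm cap, and the TCP (6 mm behind the grasp point) was about 2 mm off the bottle's axis. The tool ended tilted about 0.03 rad, which had no visible effect.
- **Other glassware and racks:** by eye, in the final scene and side views, none had moved.
- **Refused calls:** my first two move calls were rejected as invalid because they left out `z`. They moved nothing.

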